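# Index the sample divider against its backlash

## Task

On the rotary sample divider (the turntable carrying a ring of cups), use the crank handle of its handwheel to turn the table counterclockwise, seen from above, until the square can has gone past the chute by about half a cup spacing (30 degrees). Then turn it back clockwise until the square can stands centred under the chute, so that the last movement is clockwise and the slack in the wheel is taken up that way, and let go.

Things in the scene. Friction and masses are not known exactly. Their poses are not given: they have to be found in the camera images.
- hub (a point): On the divider's upright axis, 105 mm above the work surface, level with the handwheel rim; z up, x towards the chute. Turntable: 280 mm across, top at 36 mm; 103 mm from the axis it carries one square can (50 mm, rim at 94 mm) and five lower round cups, 60 degrees apart. Chute: fixed steel trough 28 mm wide, top at 150 mm, reaching in to 104 mm from the axis. The grey press is not used.
- handle (a point): Middle of the divider's crank handle: upright black rod, 16 mm thick, on the flat handwheel's rim, 50 mm from the axis, free from 112 to 167 mm above the work surface, this point at 140 mm. Nothing else on the wheel (114 mm across) stands above 114 mm. It can be gripped lightly and led round without turning the gripper; moving the table takes about 5 N. All stays where it is left.
- turntable (a joint): Angle of the turntable in rad: 0 = square can centred under the chute, growing counterclockwise seen from above. It starts at -1.5 to -0.8 (the can stands clockwise of the chute); end stops at -1.9 and 1.4. The handwheel drives it one to one, but with slack.
- handwheel (a joint): Slack: angle of the handwheel relative to the turntable, 0 to 0.35 rad, free between. At 0.35 the wheel drives the table counterclockwise; at 0 it drives it clockwise, and the handle then stands exactly opposite the square can. The wheel's own angle, counterclockwise, is turntable + handwheel.

How it is judged:
On the way:
1. the square can has gone counterclockwise past the chute by at least 20 degrees (0.35 rad) (value of joint turntable above 0.35 rad), for 0.05 s.
At the end, for the whole second after the job is handed in: The square can stands under the chute within 0.2 rad (11 degrees, about 20 mm at the can), the wheel's slack is taken up clockwise (handwheel joint below 0.12 rad), and both are at rest (value of joint turntable between -0.2 and 0.2 rad and value of joint handwheel below 0.12 rad and velocity of joint turntable between -0.05 and 0.05 rad/s and velocity of joint handwheel between -0.05 and 0.05 rad/s); the robot touches nothing.
It also fails if it takes over 35 s, if anything falls off the work surface, if the arm or the gripper's body presses on something with over 40 N, if the wrist force passes 120 N, or if a joint passes its speed limit or range.

## Robot

A 7-joint arm with a two-finger parallel gripper is mounted at the origin on the work surface. World frame = base frame: x ahead of the robot, y to its left, z up, the work surface at z = 0. Lengths are in m, angles in rad, forces in N, time in s.
With the tool pointing down it reaches from about 0.4 to 0.875 m from the base axis. Payload 6.5 kg.
Tool frame: the origin (TCP) lies at the very end of the fingers, on their centre line; the grasp point (between the pads) lies 19 mm behind it; x points along the fingers, y is the direction in which the jaws open and shut, and the axes are right-handed (so a half turn about x gives the same grasp; the last joint's range is limited). The gripper opens to 85 mm and grips with 20 to 120 N. Pads are 22 mm wide; open, the fingers measure 114 mm over their backs; the gripper's body (76 mm by 85 mm) begins 54 mm behind the grasp point. The pads swing forward as they close: fully open they stand 13 mm farther back than shut.
Start: joints at [1.254, 0.536, -0.004, 1.538, 0.003, 1.067, -0.071], TCP at [0.161, -0.63, 0.231] pointing down, gripper open.
Joint ranges: [-2.7, 2.7], [-0.37, 2.16], [-1.27, 1.26], [0.24, 2.4], [-1.31, 4.45], [0.19, 1.91], [-2.76, 2.76]. Speed limits (rad/s): [2.39, 2.39, 3.14, 3.14, 3.14, 3.14, 3.14].

## Interface

Orientations are given as a rotation vector (axis times angle).
In Python, from bench import read_state, capture, sign_off gives the robot as it stands. The module is installed in compiled form; this text tells all that it offers.
- The arm moves only by the tool send_rows, never from a script. Its argument "steps" is a list that holds one entry, the list of rows, each a list of 5 numbers: the opening, from 0 (shut) to 1 (fully open), then the shift along the tool's x, y, z in mm, then the turn about the tool's x in rad. A call has 1 to 8 rows; each row is the pose to reach, as a shift and turn from the pose commanded when the call began, along the tool's axes at that moment; what a row does not reach only later rows make up. A row lasts 1/12 s, in which the tool goes at most 41.7 mm and 7.16 degrees, less where a joint would pass 70% of its speed; a pose out of reach is approached as far as the arm can. A call with a gripper value outside its range is refused whole. The fingers move at their own pace and stop on an object; "grip_force" is the grip in N (left out, the last holds). Time passes only in rows, so rows that repeat a pose let the fingers close. It gives the time, the measured TCP pose, the force and the opening at its end, in the units of the state.
- read_state(): the state, without advancing time (a new reading comes with each control period).
- capture(name): name is "scene" or "top"; returns a dict with "frame" (384x512x3 uint8, blue, green, red), "range_z" (384x512 float32, m along the optical axis (not along the pixel's ray), 0 where there is no reading), "intrinsics" (3x3 intrinsics, pixels), "R" (3x3) and "t" (3): a world point X has camera coordinates R X + t. Camera axes: x right, y down, z forward; pixel columns grow to the right and rows downward; lengths in m; the calibration is good to about 2 mm. A picture is of the moment at which its call begins.
- sign_off(): hands the job in, once; it reports no verdict.
The state is a dict: "time_s": time; "joints": joint angles; "joint_vel": joint speeds; "joint_torque": joint torques, N m; "ee_pos": TCP position; "ee_rot": TCP orientation; "wrist_force": force on the tool from outside, world axes, zero at the start; "moment": the same for the moment, N m; "gripper_width": opening from 0.0 (shut) to 1.0 (fully open).
Only numpy, scipy, OpenCV 4.12 (cv2) and the standard library are available. Lean on these libraries where they do the work, as an engineer would, in place of code of your own. Each camera call takes 0.05 s, during which the arm holds its last target. There are 200 camera calls.

## Working session

There is one attempt and no reset: what is moved stays moved. The work goes in short steps, Python scripts to look and compute and a tool call to move; the robot and the scene stay as the last step left them, time stands still between calls to the robot, and variables do not carry over. Pictures are saved under pics/ and viewed, about 8 in all and at most 12, crops included, and the job is handed in when it is done.

Besides the shell and the picture viewer there is one more tool, called by a JSON object that holds its "op" and its "data". send_rows: Moves the arm, as the interface text tells. Its arguments: {"type":"object","properties":{"steps":{"type":"array","items":{"type":"array","items":{"type":"array","items":{"type":"number"}}}},"grip_force":{"type":"number"}},"required":["steps"]}

```bash
mkdir -p pics; cat > h.py <<'E'
import numpy as np,cv2
from bench import read_state,capture,sign_off
from scipy.spatial.transform import Rotation as Rn
def cloud(c):
    z=c["range_z"];K=c["intrinsics"];v,u=np.indices(z.shape)
    P=np.stack([(u-K[0,2])/K[0,0]*z,(v-K[1,2])/K[1,1]*z,z],-1)
    W=(P-c["t"])@c["R"]
    W[z<=0]=np.nan
    return W
def pix(c,X):
    q=c["intrinsics"]@(c["R"]@np.array(X)+c["t"]);return q[:2]/q[2]
def ray(c,u,v,h):
    d=c["R"].T@np.linalg.inv(c["intrinsics"])@[u,v,1];o=-c["R"].T@c["t"]
    return o+d*(h-o[2])/d[2]
E
python3 - <<'E'
from h import *
s=read_state();print({k:np.round(v,3).tolist() for k,v in s.items()});print(Rn.from_rotvec(s["ee_rot"]).as_matrix().round(3))
a=[]
for n in("scene","top"):
    c=capture(n);np.savez(n+".npz",**c);cv2.imwrite(f"pics/{n}0.png",c["frame"]);W=cloud(c);print(n,(-c["R"].T@c["t"]).round(3),np.isfinite(W[...,0]).mean())
E
```

```text
{'time_s': 0.0, 'joints': [1.254, 0.537, -0.004, 1.539, 0.003, 1.067, -0.071], 'joint_vel': [-0.001, 0.001, 0.003, 0.0, -0.0, -0.001, -0.0], 'joint_torque': [0.0, -58.341, 1.048, -25.91, 0.012, 0.01, -0.0], 'ee_pos': [0.161, -0.629, 0.23], 'ee_rot': [2.088, 0.265, -2.089], 'wrist_force': [0.76, -0.302, 0.092], 'moment': [0.01, 0.051, 0.012], 'gripper_width': 1.001}
[[-0.001  0.248 -0.969]
 [ 0.002 -0.969 -0.248]
 [-1.    -0.002  0.   ]]
scene [ 0.975 -0.076  0.789] 0.9959004720052084
top [ 0.446 -0.024  0.906] 0.9960581461588541
```

View pics/scene0.png

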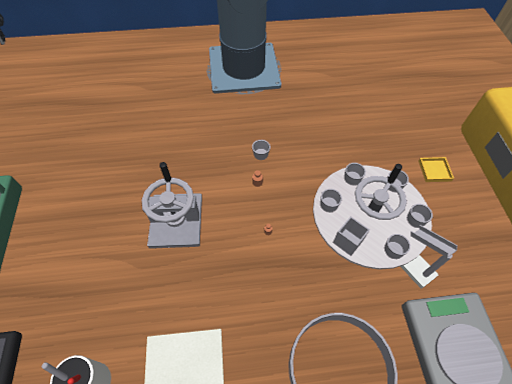

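View pics/top0.png

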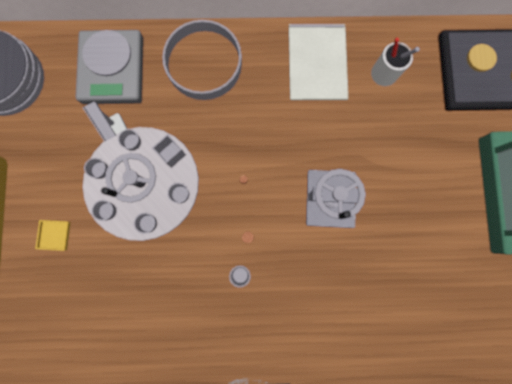

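The scene view shows the divider at right: wheel at about (381,197), handle (395,172), square can (350,235) and chute (435,240). In the top view the table is at (141,183), can (170,151), handle (109,192) and chute (100,120). The other wheel, at (340,193), belongs to the press.

```bash
cat > meas.py <<'E'
from h import *
def fitc(P):
    A=np.c_[2*P,np.ones(len(P))];s=np.linalg.lstsq(A,(P**2).sum(1),rcond=None)[0];return s[:2],np.sqrt(s[2]+s[:2]@s[:2])
def black(c,W,hub):
    g=c["frame"].max(-1);r=np.hypot(W[...,0]-hub[0],W[...,1]-hub[1])
    return (g<70)&(W[...,2]>.118)&(W[...,2]<.175)&(r<.075)&(r>.03)
def angles(hub,cx,cams=("top","scene")):
    for n in cams:
        c=capture(n);W=cloud(c)
        m=black(c,W,hub);p=W[m]
        if len(p): print(n,"handle",len(p),np.median(p,0).round(4),"ang",np.arctan2(*(np.median(p,0)[1::-1]-hub[1::-1]) )-cx)
E
python3 - <<'E'
from meas import *
for n in("top","scene"):
    c=dict(np.load(n+".npz"));W=cloud(c);f=c["frame"].astype(int)
    c0=ray(c,141,183,.036) if n=="top" else ray(c,373,216,.036)
    r=np.hypot(W[...,0]-c0[0],W[...,1]-c0[1])
    print(n,"c0",c0.round(3))
    m=(abs(W[...,2]-.036)<.006)&(r<.16)
    cn=max(cv2.findContours(m.astype(np.uint8),0,1)[0],key=cv2.contourArea)
    h=cv2.convexHull(cn)[:,0]
    P=np.array([ray(c,u,v,.036)[:2] for u,v in h]);C,R=fitc(P);print("table",C.round(4),R.round(4),"z",np.median(W[m][:,2]).round(4))
    m=(abs(W[...,2]-.105)<.008)&(np.hypot(W[...,0]-C[0],W[...,1]-C[1])<.075)&(np.hypot(W[...,0]-C[0],W[...,1]-C[1])>.036);P=W[m][:,:2];print("rim",fitc(P),len(P),np.median(W[m][:,2]))
    rr=np.hypot(W[...,0]-C[0],W[...,1]-C[1])
    p=W[black(c,W,C)];print("handle",len(p),np.median(p,0).round(4),p[:,2].min(),p[:,2].max(), "r",np.hypot(*(np.median(p,0)[:2]-C)))
    m=(abs(W[...,2]-.094)<.005)&(rr>.065)&(rr<.145);p=W[m];print("can",len(p),p.min(0).round(3),p.max(0).round(3),cv2.minAreaRect(p[:,:2].astype(np.float32)))
    m=(W[...,2]>.135)&(W[...,2]<.16)&(rr>.09)&(rr<.25)&(f.max(-1)>70);p=W[m]
    if len(p): print("chute",len(p),cv2.minAreaRect(p[:,:2].astype(np.float32)),p[np.argmin(rr[m])],rr[m].min(), p.mean(0))
E
```

```text
top c0 [0.59  0.251 0.036]
table [0.5927 0.2528] 0.1394 z 0.0377
rim (array([0.59225834, 0.25074561]), np.float64(0.04894501960033335)) 603 0.11109217175610173
handle 59 [0.5537 0.28   0.1524] 0.11999076241726961 0.16988164065318742 r 0.04749555625120552
can 142 [0.628 0.142 0.089] [0.697 0.211 0.099] ((0.6618311405181885, 0.1761985868215561), (0.051040858030319214, 0.05024442449212074), 41.03548812866211)
chute 156 ((0.734230637550354, 0.3259338438510895), (0.04332718253135681, 0.028406579047441483), 27.925416946411133) [0.72136736 0.30394429 0.13636433] 0.13850567737426106 [0.74107163 0.32954692 0.14150389]
scene c0 [0.604 0.25  0.036]
table [0.5947 0.2476] 0.1395 z 0.0362
rim (array([0.59563366, 0.24678776]), np.float64(0.04896624528589643)) 791 0.11038946981785235
handle 126 [0.5609 0.279  0.1498] 0.11921512011111185 0.16934277886916552 r 0.04620058290955383
can 174 [0.628 0.138 0.089] [0.697 0.205 0.097] ((0.6623247861862183, 0.17220395803451538), (0.05008166283369064, 0.05189932882785797), 41.320068359375)
chute 210 ((0.7347486615180969, 0.32252007722854614), (0.04161514714360237, 0.030956704169511795), 27.938913345336914) [0.72246354 0.30127419 0.13508027] 0.1385318383287583 [0.74094521 0.3260685  0.14132979]
```

{"op": "send_rows", "data": {"steps": [[[1, -70, 0, 0, 0], [1, -70, -60, -70, 0], [1, -70, -260, -313, 0], [1, -70, -260, -313, 0], [1, -70, -260, -313, 0], [1, -70, -260, -313, 0], [1, -70, -260, -313, 0], [1, -70, -260, -313, 0]]], "grip_force": 20}}

```text
time_s: 0.77
ee_pos: [0.3316, -0.393, 0.296]
ee_rot: [2.088, 0.263, -2.088]
wrist_force: [1.9, -1.1, -0.3]
gripper_width: 0.998
```

{"op": "send_rows", "data": {"steps": [[[1, 0, -296, -228, 0], [1, 0, -296, -228, 0], [1, 0, -296, -228, 0], [1, 0, -296, -228, 0], [1, 0, -296, -228, 0], [1, 0, -296, -228, 0], [1, 0, -296, -228, 0], [1, 0, -296, -228, 0]]]}}

```text
time_s: 1.43
ee_pos: [0.4626, -0.0868, 0.2961]
ee_rot: [2.088, 0.263, -2.088]
wrist_force: [1.5, -0.4, -1.4]
gripper_width: 0.996
```

{"op": "send_rows", "data": {"steps": [[[1, 0, -320, -175, 0], [1, 0, -320, -175, 0], [1, 0, -320, -175, 0], [1, 0, -320, -175, 0], [1, 0, -320, -175, 0], [1, 0, -320, -175, 0], [1, 0, -320, -175, 0], [1, 0, -320, -175, 0]]]}}

```text
time_s: 2.1
ee_pos: [0.5449, 0.236, 0.2957]
ee_rot: [2.087, 0.262, -2.089]
wrist_force: [0.8, -0.1, 0.2]
gripper_width: 0.999
```

{"op": "send_rows", "data": {"steps": [[[1, 0, 0, 0, 0], [1, 0, 0, 0, 0]]]}}

```text
time_s: 2.27
ee_pos: [0.5439, 0.2374, 0.2954]
ee_rot: [2.084, 0.27, -2.087]
wrist_force: [0.4, -1.8, 0.7]
gripper_width: 0.998
```

```bash
python3 - <<'E'
from h import *
s=read_state();print(s["time_s"],s["ee_pos"],s["joints"].round(3) if hasattr(s["joints"],"round") else s["joints"])
R=Rn.from_rotvec(s["ee_rot"]).as_matrix();print(R.round(3))
print((R.T@(np.array([.5570,.281,.125])-s["ee_pos"])*1000).round(1))
E
```

```text
2.2667 [0.54393888 0.23740921 0.29535381] [-0.101  0.43  -0.524  1.598  0.226  1.176 -1.988]
[[-0.002  0.253 -0.967]
 [ 0.001 -0.967 -0.253]
 [-1.    -0.002  0.001]]
[170.4 -38.6 -23.9]
```

{"op": "send_rows", "data": {"steps": [[[1, 0, -39, -24, 0], [1, 0, -39, -24, 0], [1, 40, -39, -24, 0], [1, 80, -39, -24, 0], [1, 100, -39, -24, 0], [1, 100, -39, -24, 0], [1, 100, -39, -24, 0]]]}}

```text
time_s: 2.85
ee_pos: [0.5583, 0.2763, 0.1956]
ee_rot: [2.086, 0.26, -2.09]
wrist_force: [-0.3, 0.6, 0.9]
gripper_width: 1.0
```

```bash
python3 - <<'E'
from h import *
s=read_state();print(s["time_s"],s["ee_pos"],s["wrist_force"])
R=Rn.from_rotvec(s["ee_rot"]).as_matrix()
print((R.T@(np.array([.5570,.281,.125])-s["ee_pos"])*1000).round(1))
c=capture("scene");d=capture("top")
f=cv2.resize(c["frame"][120:300,280:500],(720,590));f2=d["frame"][100:270,50:220]
cv2.imwrite("pics/a.png",f)
E
```

```text
2.85 [0.55826333 0.27625229 0.19560843] [-0.29730236  0.58893698  0.86466097]
[70.6 -5.  -0.1]
```

View pics/a.png

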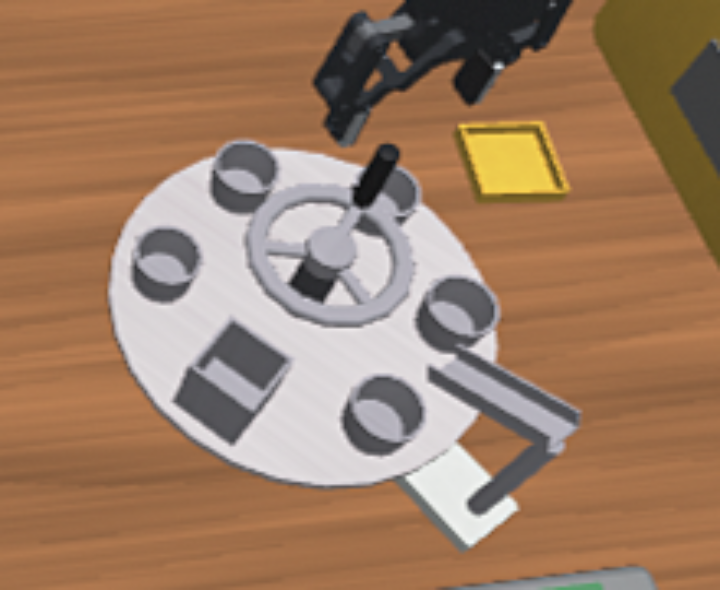

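The crop shows the open fingers above the handle at (378,175), one on each side. Next I go down and close.

{"op": "send_rows", "data": {"steps": [[[1, 0, -5, 0, 0], [1, 25, -5, 0, 0], [1, 50, -5, 0, 0], [1, 70, -5, 0, 0], [1, 70, -5, 0, 0], [1, 70, -5, 0, 0]]], "grip_force": 20}}

```text
time_s: 3.45
ee_pos: [0.5573, 0.2833, 0.1269]
ee_rot: [2.088, 0.264, -2.088]
wrist_force: [0.4, 0.2, 0.5]
gripper_width: 1.001
```

{"op": "send_rows", "data": {"steps": [[[0, 0, 0, 0, 0], [0, 0, 0, 0, 0], [0, 0, 0, 0, 0], [0, 0, 0, 0, 0], [0, 0, 0, 0, 0], [0, 0, 0, 0, 0], [0, 0, 0, 0, 0], [0, 0, 0, 0, 0]]], "grip_force": 20}}

```text
time_s: 4.12
ee_pos: [0.5567, 0.2844, 0.1268]
ee_rot: [2.088, 0.266, -2.088]
wrist_force: [-3.7, 3.2, 4.5]
gripper_width: 0.181
```

```bash
cat > arc.py <<'E'
from h import *
import sys
HUB=np.array([.594,.249]);CH=np.deg2rad(28)
def st():
    s=read_state();p=np.array(s["ee_pos"]);d=p[:2]-HUB;a=np.degrees(np.arctan2(d[1],d[0]))%360
    print("t",round(s["time_s"],2),"pos",p.round(4),"r",np.hypot(*d).round(4),"ang",a.round(1),"F",np.round(s["wrist_force"],1),"w",round(s["gripper_width"],3))
    return s,p
def arc(angs,r=.05):
    s,p=st();R=Rn.from_rotvec(s["ee_rot"]).as_matrix()
    for a in angs:
        q=np.append(HUB+r*np.array([np.cos(np.deg2rad(a)),np.sin(np.deg2rad(a))]),p[2])
        print(a,(R.T@(q-p)*1000).round(0).astype(int).tolist())
def can():
    for n in("top","scene"):
        c=capture(n);W=cloud(c);rr=np.hypot(W[...,0]-HUB[0],W[...,1]-HUB[1])
        g=c["frame"].max(-1)
        m=(abs(W[...,2]-.094)<.005)&(rr>.07)&(rr<.14);p=W[m]
        # chute/arm points out: biggest blob
        k,l,sts,_=cv2.connectedComponentsWithStats(cv2.dilate(m.astype(np.uint8),np.ones((3,3))))
        if k<2: print(n,"none");continue
        i=1+np.argmax(sts[1:,4]);p=W[m&(l==i)];b=cv2.minAreaRect(p[:,:2].astype(np.float32))
        d=np.array(b[0])-HUB;print(n,len(p),np.round(b[0],3),np.round(b[1],3),round(b[2],1),"r",np.hypot(*d).round(3),"turn",(np.arctan2(d[1],d[0])-CH).round(3))
E
python3 -c "
from arc import *
arc(range(145,200,6));can()"
```

```text
t 4.12 pos [0.5567 0.2844 0.1268] r 0.0515 ang 136.5 F [-3.7  3.2  4.5] w 0.181
145 [0, 6, 5]
151 [0, 9, 9]
157 [0, 13, 12]
163 [0, 18, 15]
169 [0, 22, 18]
175 [0, 27, 20]
181 [0, 32, 21]
187 [0, 37, 22]
193 [0, 42, 23]
199 [0, 48, 23]
top 143 [0.662 0.176] [0.051 0.05 ] 41.9 r 0.099 turn -1.307
scene 170 [0.662 0.173] [0.05  0.053] 42.2 r 0.102 turn -1.333
```

{"op": "send_rows", "data": {"steps": [[[0, 0, 6, 5, 0], [0, 0, 9, 9, 0], [0, 0, 13, 12, 0], [0, 0, 18, 15, 0], [0, 0, 22, 18, 0], [0, 0, 27, 20, 0], [0, 0, 32, 21, 0], [0, 0, 37, 22, 0]]]}}

```text
time_s: 4.88
ee_pos: [0.5406, 0.2467, 0.1264]
ee_rot: [2.082, 0.275, -2.092]
wrist_force: [-10.6, 8.1, 7.3]
gripper_width: 0.178
```

```bash
python3 -c "
from arc import *
arc(range(189,245,6));can()"
```

```text
t 4.88 pos [0.5406 0.2467 0.1264] r 0.0535 ang 182.5 F [-10.6   8.1   7.3] w 0.178
189 [0, 6, -3]
195 [0, 12, -2]
201 [0, 17, -3]
207 [0, 22, -3]
213 [0, 27, -5]
219 [0, 32, -7]
225 [0, 37, -9]
231 [0, 41, -12]
237 [0, 45, -15]
243 [0, 49, -19]
top 161 [0.692 0.224] [0.051 0.05 ] 73.8 r 0.101 turn -0.737
scene 199 [0.694 0.227] [0.051 0.052] 78.6 r 0.102 turn -0.704
```

{"op": "send_rows", "data": {"steps": [[[0, 0, 3, 2, 0], [0, 0, 8, 3, 0], [0, 0, 13, 3, 0], [0, 0, 18, 3, 0], [0, 0, 23, 1, 0], [0, 0, 28, -1, 0], [0, 0, 33, -4, 0], [0, 0, 37, -7, 0]]]}}

```text
time_s: 5.65
ee_pos: [0.5589, 0.2095, 0.126]
ee_rot: [2.084, 0.269, -2.09]
wrist_force: [-9.4, 5.4, 4.4]
gripper_width: 0.178
```

```bash
python3 -c "
from arc import *
arc(range(231,266,6));can()"
```

```text
t 5.65 pos [0.5589 0.2095 0.126 ] r 0.0528 ang 228.3 F [-9.4  5.4  4.4] w 0.178
231 [0, 0, -4]
237 [0, 4, -7]
243 [0, 8, -11]
249 [0, 11, -15]
255 [0, 14, -19]
261 [0, 16, -24]
top 49 [0.688 0.288] [0.051 0.017] 11.9 r 0.102 turn -0.092
scene 143 [0.675 0.31 ] [0.049 0.053] 37.1 r 0.102 turn 0.158
```

{"op": "send_rows", "data": {"steps": [[[0, 0, 2, -3, 0], [0, 0, 5, -6, 0], [0, 0, 8, -10, 0], [0, 0, 11, -15, 0], [0, 0, 13, -20, 0], [0, 0, 14, -23, 0], [0, 0, 14, -23, 0]]]}}

```text
time_s: 6.33
ee_pos: [0.5858, 0.2007, 0.1259]
ee_rot: [2.086, 0.266, -2.089]
wrist_force: [-3.8, 4.5, 1.2]
gripper_width: 0.186
```

```bash
python3 -c "
from arc import *
arc(range(255,200,-6));can()"
```

```text
t 6.33 pos [0.5858 0.2007 0.1259] r 0.0489 ang 260.4 F [-3.8  4.5  1.2] w 0.186
255 [0, -1, 5]
249 [0, -4, 9]
243 [0, -7, 13]
237 [0, -11, 17]
231 [0, -15, 20]
225 [0, -19, 23]
219 [0, -24, 26]
213 [0, -29, 27]
207 [0, -34, 29]
201 [0, -39, 30]
top none
scene 190 [0.638 0.341] [0.05  0.053] 64.0 r 0.102 turn 0.636
```

{"op": "send_rows", "data": {"steps": [[[0, 0, -1, 5, 0], [0, 0, -4, 9, 0], [0, 0, -7, 13, 0], [0, 0, -11, 18, 0], [0, 0, -15, 22, 0], [0, 0, -19, 25, 0], [0, 0, -24, 27, 0], [0, 0, -24, 27, 0]]]}}

```text
time_s: 7.1
ee_pos: [0.5549, 0.2112, 0.1258]
ee_rot: [2.085, 0.252, -2.089]
wrist_force: [-2.6, -8.3, 6.1]
gripper_width: 0.182
```

```bash
python3 -c "
from arc import *
arc(range(216,190,-4));can()
c=capture('top');cv2.imwrite('pics/b.png',cv2.resize(c['frame'][70:270,50:250],(600,600)))"
```

```text
t 7.1 pos [0.5549 0.2112 0.1258] r 0.0543 ang 224.0 F [-2.6 -8.3  6.1] w 0.182
216 [0, -8, -1]
212 [0, -12, 0]
208 [0, -15, 1]
204 [0, -19, 2]
200 [0, -22, 3]
196 [0, -25, 3]
192 [0, -29, 3]
top 34 [0.678 0.314] [0.05  0.007] 40.6 r 0.106 turn 0.17
scene 137 [0.66  0.327] [0.05  0.053] 48.8 r 0.102 turn 0.378
```

{"op": "send_rows", "data": {"steps": [[[0, 0, -4, 2, 0], [0, 0, -8, 3, 0], [0, 0, -12, 4, 0], [0, 0, -16, 4, 0], [0, 0, -18, 5, 0], [0, 0, -18, 5, 0]]]}}

```text
time_s: 7.75
ee_pos: [0.5427, 0.2272, 0.1252]
ee_rot: [2.078, 0.251, -2.094]
wrist_force: [-10.0, -8.6, 8.5]
gripper_width: 0.183
```

```bash
python3 -c "
from arc import *
arc(range(216,190,-4));can()
c=capture('scene');cv2.imwrite('pics/b.png',cv2.resize(c['frame'][120:300,280:500],(720,590)))"
```

```text
t 7.75 pos [0.5427 0.2272 0.1252] r 0.0557 ang 203.1 F [-10.   -8.6   8.5] w 0.183
216 [0, 10, -9]
212 [0, 7, -7]
208 [0, 3, -6]
204 [0, 0, -6]
200 [0, -4, -5]
196 [0, -7, -5]
192 [0, -10, -5]
top 133 [0.684 0.299] [0.052 0.051] 27.3 r 0.103 turn 0.014
scene 143 [0.685 0.294] [0.05  0.053] 26.1 r 0.102 turn -0.028
```

View pics/b.png

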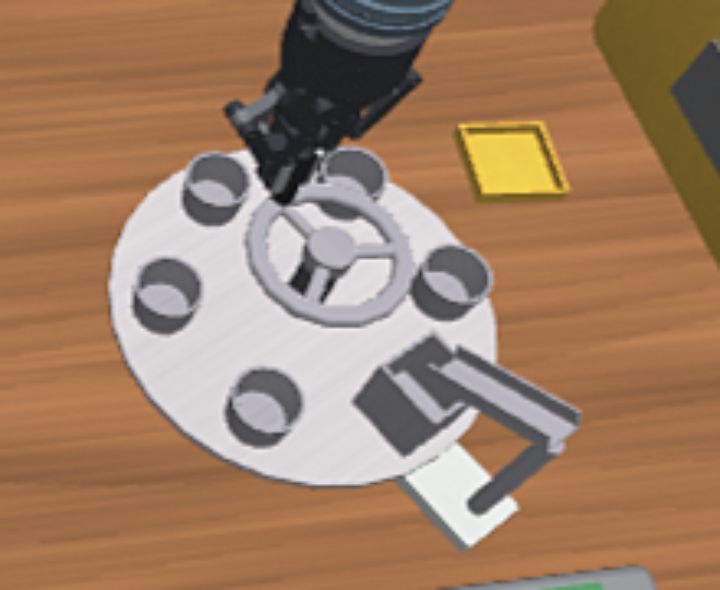

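The can at (415,390) sits under the chute mouth at (450,365), and both cameras put the turntable within 0.03 rad of zero. I release and lift.

{"op": "send_rows", "data": {"steps": [[[0.3, 0, 0, 0, 0], [0.6, 0, 0, 0, 0], [1, 0, 0, 0, 0], [1, 0, 0, 0, 0], [1, 0, 0, 0, 0], [1, 0, 0, 0, 0]]]}}

```text
time_s: 8.4
ee_pos: [0.5455, 0.2324, 0.1261]
ee_rot: [2.088, 0.263, -2.088]
wrist_force: [-0.1, -0.4, 0.3]
gripper_width: 0.98
```

{"op": "send_rows", "data": {"steps": [[[1, -20, 0, 0, 0], [1, -50, 0, 0, 0], [1, -90, 0, 0, 0], [1, -130, 0, 0, 0], [1, -130, 0, 100, 0], [1, -130, 0, 100, 0], [1, -130, 0, 100, 0], [1, -130, 0, 100, 0]]]}}

```text
time_s: 9.07
ee_pos: [0.4448, 0.2066, 0.2563]
ee_rot: [2.084, 0.263, -2.087]
wrist_force: [0.5, 0.5, -0.2]
gripper_width: 0.998
```

```bash
python3 -c "
from arc import *
from meas import angles
st();can();angles(np.array([.594,.249]),CH+np.pi)
c=capture('top');cv2.imwrite('pics/c.png',cv2.resize(c['frame'][70:270,50:250],(600,600)))"
```

```text
t 9.07 pos [0.4448 0.2066 0.2563] r 0.1551 ang 195.9 F [ 0.5  0.5 -0.2] w 0.998
top 134 [0.685 0.298] [0.051 0.05 ] 27.0 r 0.103 turn 0.007
scene 143 [0.686 0.294] [0.05  0.052] 26.1 r 0.102 turn -0.034
top handle 51 [0.5456 0.2248 0.1531] ang -6.308369637603082
scene handle 113 [0.5538 0.2237 0.1508] ang -6.210183211507688
```

View pics/c.png

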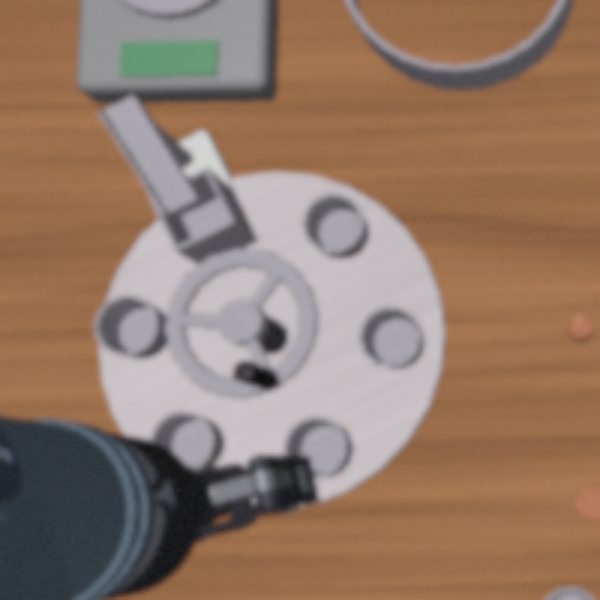

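The can (210,215) is under the chute end, the handle (255,375) is opposite it, and the gripper is clear.

```bash
python3 -c "
from bench import sign_off
print(sign_off())"
```

```text
the job is handed in; nothing more can be done
None
```

I gripped the crank handle lightly and turned the table counterclockwise until the can was about 0.63 rad (36°) past the chute, a little more than the 30° asked. I then turned it back clockwise to the chute, released, lifted clear and handed the job in at about 9 s of the 35 s.

- **Turntable:** after release it read +0.007 rad from the top camera and −0.034 rad from the scene camera; the limit is ±0.2.
- **Slack:** it averaged about 0.04 rad against the 0.12 limit. The two views disagree: about −0.03 from the top and +0.11 from the scene camera. The camera sees only the near faces of the rod, which likely explains the spread, so this is the least certain check.
- **Clear of the scene:** the wrist force was below 1 N with the gripper up and away. I did not measure the joint speeds directly. The can's position changed by less than 0.01 rad between just before release and after lifting.

While the can was near the chute during the turns, the top view of it was partly hidden, so I relied on the scene camera there.

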